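Hold a tenon joint shut in the frame jig

ROBOT

A 7-joint arm with a two-finger parallel gripper is mounted at the origin on a cart in front of the work surface, level with it; the furniture and walls round the work are solid. World frame = base frame: x ahead of the robot, y to its left, z up, the work surface at z = 0. Lengths are in m, angles in rad, forces in N, time in s.
With the tool pointing down it reaches from about 0.4 to 0.875 m from the base axis. Payload 19.3 kg.
Tool frame: the origin (TCP) lies midway between the tips of the shut fingers; the grasp point (between the pads) lies 19 mm behind it; x points along the fingers, y is the direction in which the jaws open and shut, and the axes are right-handed (so a half turn about x gives the same grasp; the last joint's range is limited). The gripper opens to 85 mm and grips with 20 to 120 N. Pads are 22 mm wide; open, the fingers measure 114 mm over their backs; the gripper's body (76 mm by 85 mm) begins 54 mm behind the grasp point. The pads swing forward as they close: fully open they stand 13 mm farther back than shut.
Start: joints at [1.246, 0.521, -0.036, 1.599, 0.021, 1.021, -0.113], TCP at [0.158, -0.605, 0.231] pointing down, gripper open.
Joint ranges: [-2.91, 2.91], [-0.3, 2.13], [-1.5, 1.42], [0.17, 2.43], [-1.26, 4.41], [0.16, 1.93], [-2.52, 2.52]. Speed limits (rad/s): [1.89, 1.89, 2.39, 2.39, 3.01, 3.01, 3.01].

INTERFACE

Orientations are given as [roll, pitch, yaw] about the fixed x, y, z axes, in that order (R = Rz(yaw) Ry(pitch) Rx(roll)).
In Python, from workcell import telemetry, vision, workorder gives the robot as it stands. The module is installed in compiled form; this text tells all that it offers.
- The arm moves only by the tool play_rows, never from a script. Its argument "deltas" is a list of rows, each a list of 7 numbers: the shift along the world's x, y, z in mm, then the turn, a rotation vector about the world's x, y, z in degrees, then the finger opening in mm, from 0 to 85.4. In form: [[x, y, z, wx, wy, wz, jaw], ...]. A call has 1 to 8 rows; each row shifts and turns the commanded pose from where the row before left it; what a row does not reach is not made up. A row lasts 1/8 s, in which the tool goes at most 62.5 mm and 10.7 degrees, less where a joint would pass 70% of its speed; a pose out of reach is approached as far as the arm can. A call with a gripper value outside its range is refused whole. The fingers move at their own pace and stop on an object; "grip_force" is the grip in N (left out, the last holds). Time passes only in rows, so rows that do not move let the fingers close. It gives the time, the measured TCP pose, the force and the opening at its end, in the units of the state.
- telemetry.observe(): the state, without advancing time (a new reading comes with each control period).
- vision.grab_frame(name): name is "scene" or "top" or "wrist"; returns the picture (480x640x3 uint8, red, green, blue); there is no depth.
- vision.camera_info(name): a dict with "mtx" (3x3 intrinsics, pixels), "rvec" (rotation vector, rad) and "tvec" (3), from world to camera coordinates, as OpenCV has them. Camera axes: x right, y down, z forward; pixel columns grow to the right and rows downward; lengths in m; the calibration is good to about 2 mm. A picture is of the moment at which its call begins: read the wrist's pose just before it. camera_info takes no time and is no camera call; for the wrist camera it gives the pose at the moment of the call.
- workorder.job_done(): hands the job in, once; it reports no verdict.
The state is a dict: "clock": time; "qpos": joint angles; "qd": joint speeds; "joint_efforts": joint torques, N m; "position": TCP position; "tool_rot": TCP orientation; "force": force on the tool from outside, world axes, zero at the start; "moment": the same for the moment, N m; "grip_width": finger opening in m.
Only numpy, scipy, OpenCV 4.12 (cv2) and the standard library are available. Lean on these libraries where they do the work, as an engineer would, in place of code of your own. Each camera call takes 0.05 s, during which the arm holds its last target. There are 200 camera calls.

TASK

The cross rail of a wooden frame lies askew in the assembly jig: lay it along the fence with its tenon facing the mortise in the stile, and swing the open wooden turnbutton square across it so that it cannot lift. Then push the rail lengthwise until the tenon is fully in and the shoulder sits tight against the stile, and be the third hand for a colleague who will drive the screw down through the joint: keep pressing the rail against the stile steadily with about 15 N (at least 6, at most 24), so that the program finishes while still holding that push, not letting go. Leave the marker, the screwdriver and the small white box where they are.

Things in the scene. Friction and masses are not known exactly. Their poses are not given: they have to be found in the camera images.
- jig: Assembly jig, screwed to the bench, plywood board 190 (x) x 330 (y, -140 to 190) x 18 mm. Origin on its underside below the rail's final centre line, z up, board top at z = 18 mm; +y points roughly away from the robot. The stile crosses the far (+y) end, its mortised face at y = 105 mm; behind the stile stand two stop blocks with two fixed turnbuttons already across the stile (up to z = 65 mm). 
- fence (a point): Middle of the fence's straight face at board level (jig x = 20, y = 47.5, z = 18 mm); axes as the jig's; the face looks to -x. The fence is a wooden block fixed on the board, 40 mm wide (x from 0 to 40 in this frame), 85 mm long (y -42.5 to 42.5), 30 mm high. A rail laid against it has its centre line 20 mm to the -x side, in line with the mortise.
- stile: (A grey tool case, 245 mm high, stands on the bench right of y = -0.41 m: pass clear of it.) Pale wooden stile fixed in the jig, 200 (x) x 45 (y) x 28 (z) mm. Its axes are the jig's; origin at the middle of the lower edge of its mortised face (the face that looks to the jig's -y).
- mortise (a point): Centre of the mouth of the stile's mortise, 14 mm above the board, axes as the jig's. The mortise is 27 (x) x 13 (z) mm and 20 mm deep towards +y.
- rail: Loose pale wooden cross rail, 40 (x) x 160 (y) x 28 (z) mm, 0.2 kg, on the jig's board. Origin: centre of the underside of the 160 mm bar; +y runs along it to the tenon, z up. The tenon stands mid-face on the +y end: 24 (x) x 10 (z) mm, 16 mm long, tip slightly tapered; it has 1.5 mm play all round in the mortise. Joint shut, 60 mm stick out past the fence. Board waxed: friction 0.25.
- rail_shoulder (a point): Centre of the rail's shoulder, the +y end face from which the tenon stands, 14 mm above the rail's underside; it meets mortise when the joint is shut. Axes as the rail's.
- rail_tail (a point): Centre of the rail's plain tail end face (-y end), 160 mm from the shoulder, 14 mm above the rail's underside: the face to push on. Axes as the rail's.
- turnbutton (a joint): Angle of the dark wooden turnbutton on the fence, rad: 0 = square across the rail (long arm to the jig's -x), 1.57 = open, along the fence with its long arm towards the jig's -y; more = swung further back, away from the rail. Turns about a vertical screw between -0.7 and 2.2, stiff enough (0.03 N m) to stay where it is left.
- button_pivot (a point): Axis of the turnbutton at the level of its underside, 49 mm above the jig's underside (3 mm above the top of the rail lying on the board), at jig x = 40, y = 53 mm; axes as the jig's. The button is a bar 20 mm wide and 12 mm thick with round ends; its long arm reaches 50 mm from the axis, its short end 14 mm; the screw head stands 4 mm above its top.
- button_end (a point): Outermost point of the turnbutton's long arm at half its thickness (6 mm above its underside), 50 mm from the axis; turns with the button, whose -x axis points along the long arm.
- marker: Black marker pen, 132 mm long, 20 mm thick, lying on the jig's board beyond the fence; to be left alone.
- screwdriver: Screwdriver with orange handle, 210 mm long, lying on the bench beside the jig (its -x side); to be left alone.
- screw_box: Small white cardboard box, 30 x 37 x 24 mm, on the bench beside the jig (its +x side); to be left alone.

How it is judged:
By the outcome, as a careful person would: the job done as asked, in the order asked, and still so for the second after the job is handed in, while the arm keeps its last pose, push and grip.
It also fails if it takes over 58 s, if anything falls off the work surface, if the arm or the gripper's body presses on something with over 40 N, if the wrist force passes 120 N, or if a joint passes its speed limit or range.

## Working session

There is one attempt and no reset: what is moved stays moved. The work goes in short steps, Python scripts to look and compute and a tool call to move; the robot and the scene stay as the last step left them, time stands still between calls to the robot, and variables do not carry over. Pictures are saved under pics/ and viewed, about 8 in all and at most 12, crops included, and the job is handed in when it is done.

Besides the shell and the picture viewer there is one more tool, called after ">>>" as name(argument=value, ...) on one line, values as JSON. play_rows: Moves the arm, as the interface text tells. Its arguments: {"type":"object","properties":{"deltas":{"type":"array","items":{"type":"array","items":{"type":"number"}}},"grip_force":{"type":"number"}},"required":["deltas"]}

```bash
mkdir -p pics; python3 - <<'E'
from workcell import telemetry, vision
import cv2,numpy as np
print(telemetry.observe())
for n in("scene","top"):
    i=vision.camera_info(n);print(n,i)
    cv2.imwrite(f"pics/{n}0.png",vision.grab_frame(n)[:,:,::-1])
E
```

```text
{'clock': 0.0, 'qpos': array([ 1.24581202,  0.52200278, -0.03632109,  1.60001365,  0.02118804,
        1.02106854, -0.11283283]), 'qd': array([ 2.24479818e-04,  3.81130203e-04, -2.23683537e-03, -3.75123652e-05,
        1.22696478e-03,  1.33479310e-03,  3.81365422e-04]), 'joint_efforts': array([-9.36974538e-04, -9.27117562e+01,  1.97936855e+00, -3.69931912e+01,
        1.78455468e-02,  8.22721340e-03, -1.13671445e-04]), 'position': array([ 0.15740345, -0.60451071,  0.23073077]), 'tool_rot': array([-1.50639152,  1.56968853,  1.88993102]), 'force': array([ 0.22561656, -0.22838526, -0.38683653]), 'moment': array([ 0.05992104, -0.0041974 ,  0.01220954]), 'grip_width': 0.0851184271299814}
scene {'mtx': array([[547.06385046,   0.        , 317.84688532],
       [  0.        , 547.06385046, 245.7751948 ],
       [  0.        ,   0.        ,   1.        ]]), 'rvec': array([ 1.04098529, -2.09644145,  1.3071025 ]), 'tvec': array([0.49868138, 0.21730298, 0.57239098])}
top {'mtx': array([[602.33154853,   0.        , 312.3563982 ],
       [  0.        , 602.33154853, 232.88440137],
       [  0.        ,   0.        ,   1.        ]]), 'rvec': array([ 2.19436723, -2.22444514,  0.0529332 ]), 'tvec': array([0.15158371, 0.55862994, 0.89313728])}
```

View pics/top0.png

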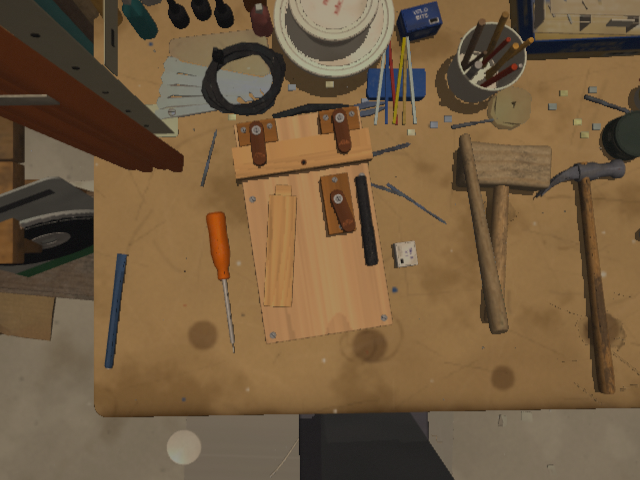

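View pics/scene0.png

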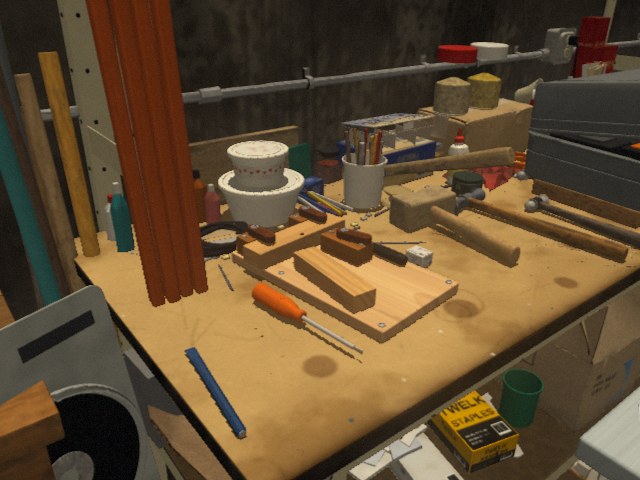

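The top view shows the jig from about (232,120) to (390,340), the rail askew at (280,245), the fence and open button at (340,205), the marker at (367,220), the box at (405,253) and the screwdriver at (220,270). I'll enlarge it to read precise pixels.

```bash
cat > h.py <<'E'
import numpy as np,cv2
from workcell import telemetry,vision
def ray(n,px,z):
    i=vision.camera_info(n);R=cv2.Rodrigues(i["rvec"])[0]
    d=R.T@np.linalg.inv(i["mtx"])@[px[0],px[1],1];c=-R.T@i["tvec"]
    return (c+d*(z-c[2])/d[2])*1000
def proj(n,P):
    i=vision.camera_info(n)
    return cv2.projectPoints(np.array(P,float).reshape(-1,1,3)/1000,i["rvec"],i["tvec"],i["mtx"],None)[0].reshape(-1,2)
def crop(src,x0,y0,w,h,s,out):
    im=cv2.resize(src[y0:y0+h,x0:x0+w],None,fx=s,fy=s,interpolation=cv2.INTER_CUBIC)
    for k in range(0,w,20): cv2.putText(im,str(x0+k),(int(k*s),10),0,.35,(0,0,255),1);cv2.line(im,(int(k*s),12),(int(k*s),18),(0,0,255),1)
    for k in range(0,h,20): cv2.putText(im,str(y0+k),(0,int(k*s)+4),0,.35,(0,0,255),1)
    cv2.imwrite(out,im)
E
python3 - <<'E'
from h import *
crop(cv2.imread("pics/top0.png"),225,90,200,260,2.3*1.0,"pics/c0.png")
for n in ("scene","top"):
  i=vision.camera_info(n);print(n,-cv2.Rodrigues(i["rvec"])[0].T@i["tvec"])
E
```

```text
scene [-0.02228178  0.65279283  0.44373435]
top [0.52858701 0.15526627 0.91061923]
```

View pics/c0.png

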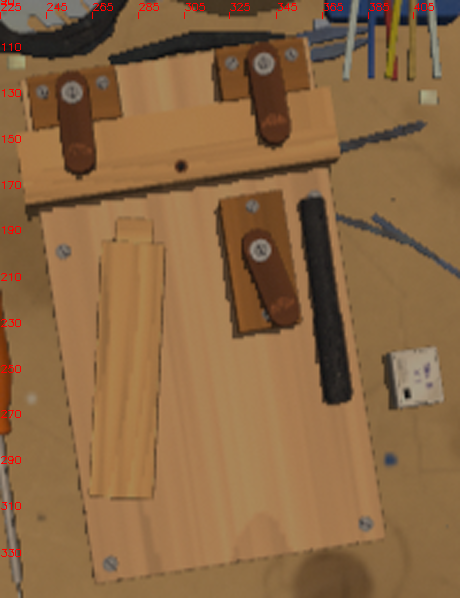

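The crop is clear: I can read the board's near corners, the stile's front edge, the fence corners, the rail's corners and the button. I'll fit the poses from those points.

```bash
cat > fit.py <<'E'
from h import *
from scipy.optimize import least_squares
def tf(p,P):
    c,s=np.cos(p[2]),np.sin(p[2]);P=np.array(P,float)
    return np.c_[p[0]+c*P[:,0]-s*P[:,1],p[1]+s*P[:,0]+c*P[:,1],P[:,2]]
def fit(P,px,p0,n="top"):
    r=least_squares(lambda p:(proj(n,tf(p,P))-px).ravel(),p0,x_scale=[10,10,.1]);return r.x,r.fun.reshape(-1,2)
E
python3 - <<'E'
from fit import *
C=lambda L:np.array(L,float)/2.3+[224.8,89.8]
P=[(-95,-140,18),(95,-140,18),(20,90,48),(20,5,48),(40,53,65),(-100,105,46),(100,105,46)]
j,r=fit(P,C([(95,584),(385,540),(219,201),(237,336),(261,250),(25,203),(338,158)]),[500,150,-1.5])
print("jig",j,np.degrees(j[2]));print(r.round(1))
Q=[(-20,80,46),(20,80,46),(20,-80,46),(-20,-80,46),(-12,96,37),(12,96,37)]
q,r=fit(Q,C([(103,241),(164,243),(153,498),(91,494),(116,218),(153,219)]),[450,200,-1.5])
print("rail",q,np.degrees(q[2]));print(r.round(1))
c,s=np.cos(j[2]),np.sin(j[2]);R=np.array([[c,s],[-s,c]])
print("rail in jig",R@(q[:2]-j[:2]),np.degrees(q[2]-j[2]))
e=ray("top",C([(289,326)])[0],.061)
print("btn end in jig",R@(e[:2]-j[:2]))
for n,p in dict(fence=(20,47.5,18),pivot=(40,53,49),mort=(0,105,32),railfinal=(0,25,18),tail=(0,-55,32)).items(): print(n,tf(j,[p]))
print("jig axes x",c,s)
# overlay on scene for check
im=cv2.imread("pics/scene0.png")
for pose,PP in((j,P),(q,Q)):
    for u in proj("scene",tf(pose,PP)): cv2.circle(im,tuple(int(v) for v in u.round()),2,(0,255,0),-1)
cv2.imwrite("pics/s1.png",cv2.resize(im[190:350,220:480],None,fx=3,fy=3))
E
```

```text
jig [548.42856291 140.57506837  -1.43469456] -82.20194301151886
[[-0.9  0.8]
 [ 0.4  0.4]
 [-0.5 -0.7]
 [ 0.6 -1. ]
 [-0.5  0.2]
 [-0.1  0.6]
 [ 1.  -0.2]]
rail [535.00637796 190.77394441  -1.62670562] -93.20336654907484
[[-0.8 -0.5]
 [ 0.5 -0.2]
 [ 0.5  0.5]
 [-0.5  1.1]
 [-0.  -0.6]
 [ 0.4 -0.3]]
rail in jig [-51.55580759  -6.48697992] -11.001423537555985
btn end in jig [50.90995944  4.6826149 ]
fence [[598.20294341 127.20491329  18.        ]]
pivot [[606.36572132 108.13611531  49.        ]]
mort [[652.45756935 154.82167565  32.        ]]
railfinal [[573.19737397 143.96711772  18.        ]]
tail [[493.93717859 133.11255979  32.        ]]
jig axes x 0.13568197416662134 -0.9907524422812433
```

View pics/s1.png

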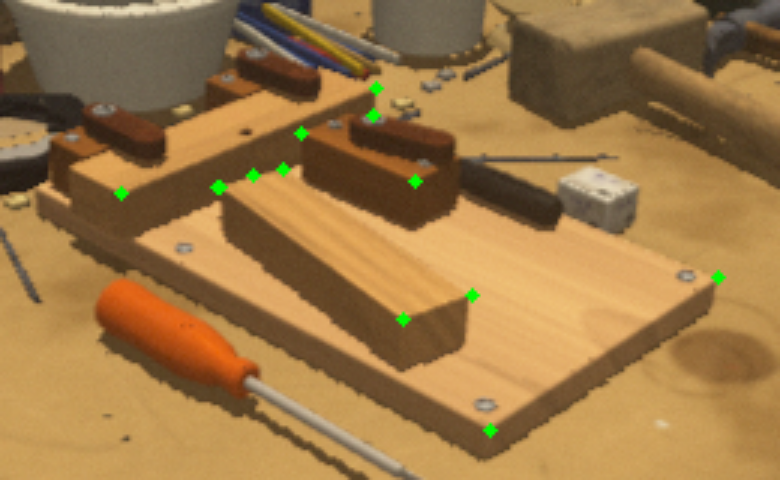

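The scene overlay agrees with the fit to about 1 px, and the button is at about 1.79 rad. Next I'll compute the approach.

```bash
cat >> fit.py <<'E'
from scipy.spatial.transform import Rotation as Ro
J=np.array([548.43,140.58,-1.4347])
def j2w(x,y): return tf(J,[(x,y,0)])[0][:2]
def w2j(p):
    c,s=np.cos(J[2]),np.sin(J[2]);return np.array([[c,s],[-s,c]])@(np.array(p[:2])-J[:2])
def st():
    o=telemetry.observe();R=Ro.from_euler("xyz",o["tool_rot"]).as_matrix();f=o["force"]
    jx=np.array([np.cos(J[2]),np.sin(J[2])]);jy=np.array([-jx[1],jx[0]])
    print("t",round(o["clock"],2),"pos",(o["position"]*1e3).round(1),"jig",w2j(o["position"]*1e3).round(1),"toolx",R[:,0].round(3),"jawang",np.degrees(np.arctan2(R[1,1],R[0,1])).round(2),"Fjig",(f[:2]@jx).round(1),(f[:2]@jy).round(1),f[2].round(1),"w",round(o["grip_width"]*1e3,1),"q",o["qpos"].round(2))
E
python3 - <<'E'
from fit import *
st()
q=[535.0,190.8,-1.6267]
print("grasp w",tf(q,[(0,-45,0)]),"rail x angle",np.degrees(q[2]))
for n,p in dict(sdshaft=(226,290),sdtip=(234,350),handle=(218,240),case=None).items():
    if p: g=ray("top",p,.005);print(n,g,w2j(g))
print("case",ray("scene",(527,178),0),ray("scene",(640,205),0))
E
```

```text
t 0.1 pos [ 157.4 -604.5  230.8] jig [ 685.2 -488.5] toolx [-0.     0.001 -1.   ] jawang -75.4 Fjig -0.7 -0.2 -0.3 w 85.0 q [ 1.25  0.52 -0.04  1.6   0.02  1.02 -0.11]
grasp w [[490.07029915 193.31435516   0.        ]] rail x angle -93.20304453393102
sdshaft [476.97348409 274.36480558   5.        ] [-142.24269748  -52.64430534]
sdtip [387.53405382 263.22889178   5.        ] [-143.34459162 -142.76758808]
handle [551.99669799 285.70016255   5.        ] [-143.29434525   23.22312495]
case [ 674.29870737 -538.72892991    0.        ] [ 4.24315140e+02 -5.84377679e+02  5.55111512e-14]
```

>>> play_rows(deltas=[[15, 25, 25, 0, 0, -2, 60], [25, 40, 20, 0, 0, -2.5, 60], [25, 40, 20, 0, 0, -2.5, 60], [25, 40, 15, 0, 0, -2.5, 60], [25, 40, 10, 0, 0, -2.5, 60], [25, 45, 5, 0, 0, -2.5, 60], [25, 45, 0, 0, 0, -2.3, 60], [25, 45, 0, 0, 0, -1, 60]])

```text
clock: 1.1
position: [0.348, -0.2832, 0.3263]
tool_rot: [1.808, 1.571, -1.391]
force: [1.1, -1.7, -0.3]
grip_width: 0.0599
```

>>> play_rows(deltas=[[20, 55, 0, 0, 0, 0, 60], [20, 58, 0, 0, 0, 0, 60], [20, 58, 0, 0, 0, 0, 60], [20, 58, 0, 0, 0, 0, 60], [20, 58, -20, 0, 0, 0, 60], [20, 58, -25, 0, 0, 0, 60], [15, 58, -25, 0, 0, 0, 60], [8, 50, -25, 0, 0, 0, 60]])

```text
clock: 2.1
position: [0.4884, 0.1629, 0.2333]
tool_rot: [-1.215, 1.57, 1.871]
force: [0.3, -1.4, 0.1]
grip_width: 0.0602
```

```bash
python3 -c "
from fit import *
st()"
```

```text
t 2.1 pos [488.4 162.9 233.3] jig [-30.2 -56.4] toolx [-0.  0. -1.] jawang -93.2 Fjig 1.4 0.1 0.1 w 60.2 q [-0.04  0.38 -0.51  1.87  0.22  0.95 -2.28]
```

>>> play_rows(deltas=[[0, 25, -30, 0, 0, 0, 60], [0, 0, -45, 0, 0, 0, 60], [0, 0, -45, 0, 0, 0, 60], [0, 0, -40, 0, 0, 0, 60], [0, 0, -25, 0, 0, 0, 60], [0, 0, -10, 0, 0, 0, 60], [0, 0, -8, 0, 0, 0, 60], [0, 0, 0, 0, 0, 0, 60]])

```text
clock: 3.1
position: [0.4883, 0.186, 0.0315]
tool_rot: [-2.807, 1.571, 0.278]
force: [0.3, 0.4, 0.2]
grip_width: 0.0598
```

```bash
python3 - <<'E'
from fit import *
st()
im=vision.grab_frame("scene")[:,:,::-1]
cv2.imwrite("pics/s2.png",cv2.resize(im[130:350,220:480],None,fx=2.6,fy=2.6))
E
```

```text
t 3.1 pos [488.3 186.   31.5] jig [-53.1 -53.4] toolx [ 0.  0. -1.] jawang -93.2 Fjig -0.4 0.4 0.2 w 59.8 q [-0.24  0.69 -0.32  1.99  0.41  0.53 -2.48]
```

View pics/s2.png

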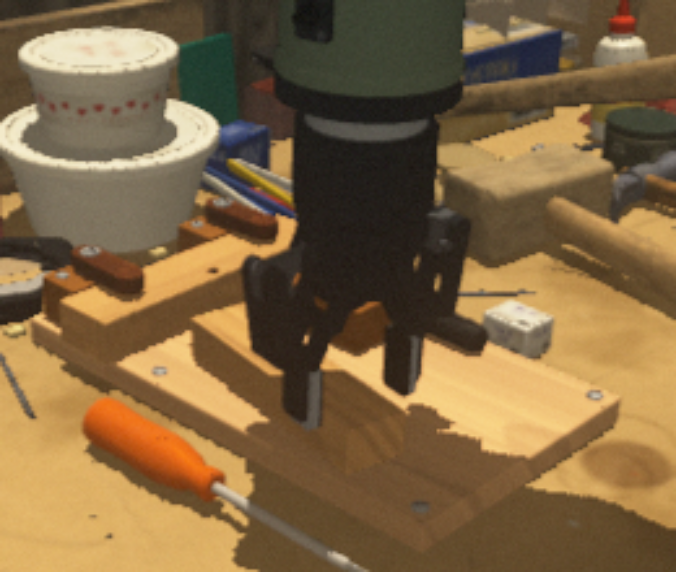

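The tool straddles the rail about 7 mm off centre, because joint 7 is near its limit. The clearance is enough, so I'll go down and grip; the wrist turns away from the limit afterwards.

>>> play_rows(deltas=[[0, 0, 0, 0, 0, 1, 60], [0, 0, -6, 0, 0, 0.5, 60], [0, 0, -6, 0, 0, 0, 60], [0, 0, 0, 0, 0, 0, 60]])

```text
clock: 3.65
position: [0.4879, 0.1858, 0.0187]
tool_rot: [0.451, 1.57, -2.721]
force: [-0.1, 0.3, 0.3]
grip_width: 0.0599
```

```bash
python3 -c "
from fit import *
st()"
```

```text
t 3.65 pos [487.9 185.8  18.7] jig [-53.  -53.9] toolx [-0.001 -0.    -1.   ] jawang -91.71 Fjig -0.3 -0.1 0.3 w 59.9 q [-0.25  0.71 -0.31  1.99  0.43  0.5  -2.47]
```

>>> play_rows(deltas=[[0, 0, 0, 0, 0, 0, 50], [0, 0, 0, 0, 0, 0, 40], [0, 0, 0, 0, 0, 0, 34], [0, 0, 0, 0, 0, 0, 34], [0, 0, 0, 0, 0, 0, 34]], grip_force=40)

```text
clock: 4.28
position: [0.4884, 0.1861, 0.0195]
tool_rot: [-2.538, 1.57, 0.574]
force: [-0.7, -0.1, 5.7]
grip_width: 0.0394
```

```bash
python3 - <<'E'
from fit import *
st()
im=vision.grab_frame("top")[:,:,::-1]
cv2.imwrite("pics/t3.png",im);crop(im,225,150,200,200,2.9,"pics/c3.png")
E
```

```text
t 4.28 pos [488.4 186.1  19.5] jig [-53.2 -53.3] toolx [ 0.  0. -1.] jawang -91.7 Fjig -0.0 -0.7 5.7 w 39.4 q [-0.25  0.71 -0.31  1.99  0.43  0.5  -2.47]
```

View pics/c3.png

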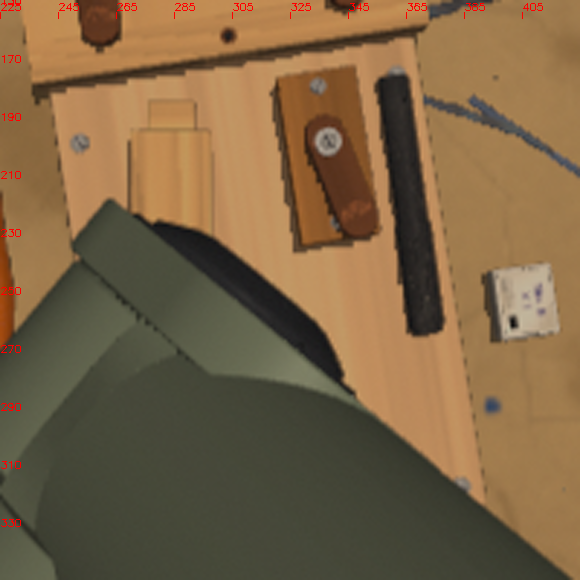

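>>> play_rows(deltas=[[0, -2, 1, 0, 0, 1, 34], [1, -8, 0, 0, 0, 2.5, 34], [1, -8, 0, 0, 0, 3, 34], [1, -8, 0, 0, 0, 2, 34], [1, -8, 0, 0, 0, 1, 34], [1, -6, 0, 0, 0, 0, 34], [1, -5, 0, 0, 0, 0, 34], [0, 0, 0, 0, 0, 0, 34]])

```text
clock: 5.32
position: [0.4943, 0.1406, 0.0203]
tool_rot: [1.778, 1.571, -1.228]
force: [-0.5, 0.1, -2.4]
grip_width: 0.0393
```

```bash
python3 -c "
from fit import *
st()"
```

```text
t 5.33 pos [494.3 140.6  20.3] jig [ -7.4 -53.6] toolx [ 0. -0. -1.] jawang -82.24 Fjig -0.2 -0.5 -2.4 w 39.3 q [-0.13  0.7  -0.36  2.01  0.49  0.51 -2.27]
```

>>> play_rows(deltas=[[0.5, -3, 0, 0, 0, 0, 34], [0.3, -2, 0, 0, 0, 0, 34], [0, 0, 0, 0, 0, 0, 34]])

```text
clock: 5.7
position: [0.495, 0.1358, 0.0203]
tool_rot: [2.299, 1.571, -0.707]
force: [0.2, 0.9, -2.3]
grip_width: 0.0394
```

>>> play_rows(deltas=[[0.2, -1.5, 0, 0, 0, 0, 34], [0, 0, 0, 0, 0, 0, 34]])

```text
clock: 5.95
position: [0.4952, 0.1344, 0.0203]
tool_rot: [0.078, 1.571, -2.927]
force: [-0.6, -0.1, -1.9]
grip_width: 0.0392
```

```bash
python3 -c "
from fit import *
st()"
```

```text
t 5.95 pos [495.2 134.4  20.3] jig [ -1.1 -53.6] toolx [-0. -0. -1.] jawang -82.21 Fjig 0.0 -0.7 -1.9 w 39.2 q [-0.11  0.7  -0.36  2.01  0.49  0.51 -2.26]
```

>>> play_rows(deltas=[[0.2, -1.5, 0, 0, 0, 0, 34], [0, 0, 0, 0, 0, 0, 34]])

```text
clock: 6.2
position: [0.4954, 0.1328, 0.0203]
tool_rot: [1.882, 1.571, -1.124]
force: [0.0, 0.1, -1.9]
grip_width: 0.0391
```

>>> play_rows(deltas=[[0.1, -1, 0, 0, 0, 0, 34], [0, 0, 0, 0, 0, 0, 34]])

```text
clock: 6.45
position: [0.4955, 0.1319, 0.0203]
tool_rot: [-0.74, 1.571, 2.538]
force: [-0.8, -0.5, -1.5]
grip_width: 0.0392
```

```bash
python3 - <<'E'
from fit import *
st()
im=vision.grab_frame("top")[:,:,::-1]
cv2.imwrite("pics/t4.png",im);crop(im,225,150,200,200,2.9,"pics/c4.png")
E
```

```text
t 6.45 pos [495.5 131.9  20.3] jig [  1.5 -53.6] toolx [-0.  0. -1.] jawang -82.21 Fjig 0.4 -0.8 -1.5 w 39.2 q [-0.11  0.7  -0.36  2.02  0.49  0.51 -2.26]
```

View pics/c4.png

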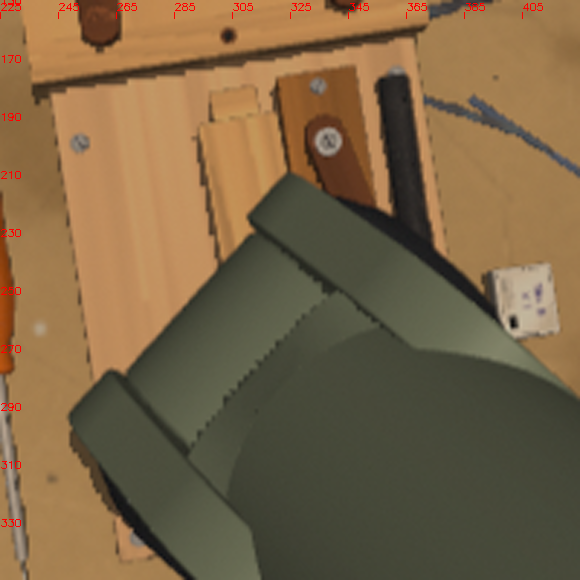

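The rail is now parallel to the fence with a gap of about 1–2 mm, and the tenon sits well short of the stile. I'll keep closing gently until it touches.

>>> play_rows(deltas=[[0.1, -0.8, 0, 0, 0, 0, 34], [0, 0, 0, 0, 0, 0, 34]])

```text
clock: 6.75
position: [0.4956, 0.1312, 0.0203]
tool_rot: [-2.174, 1.571, 1.103]
force: [-0.4, 0.7, -1.9]
grip_width: 0.0394
```

>>> play_rows(deltas=[[0.1, -0.7, 0, 0, 0, 0, 34], [0, 0, 0, 0, 0, 0, 34]])

```text
clock: 7.0
position: [0.4956, 0.131, 0.0203]
tool_rot: [-1.813, 1.57, 1.466]
force: [-2.4, 4.8, -1.7]
grip_width: 0.0394
```

>>> play_rows(deltas=[[0.1, -0.6, 0, 0, 0, 0, 34], [0, 0, 0, 0, 0, 0, 34]])

```text
clock: 7.25
position: [0.4956, 0.1308, 0.0203]
tool_rot: [-1.753, 1.57, 1.526]
force: [-2.3, 7.6, -1.5]
grip_width: 0.0393
```

>>> play_rows(deltas=[[0, 0, -0.8, 0, 0, 0, 36], [0, 0, 0, 0, 0, 0, 44], [0, 0, 0, 0, 0, 0, 52], [0, 0, 0, 0, 0, 0, 60], [0, 0, 25, 0, 0, 0, 60], [0, 0, 45, 0, 0, 0, 60], [0, 0, 45, 0, 0, 0, 40], [-20, 0, 30, 0, 0, 0, 20]])

```text
clock: 8.25
position: [0.4766, 0.1298, 0.1663]
tool_rot: [-2.947, 1.569, 0.329]
force: [-0.6, -1.1, -0.0]
grip_width: 0.0243
```

```bash
python3 - <<'E'
from fit import *
st()
im=vision.grab_frame("top")[:,:,::-1]
cv2.imwrite("pics/t5.png",im);crop(im,225,150,200,200,2.9,"pics/c5.png")
print(j2w(75,14),j2w(5,25))
E
```

```text
t 8.25 pos [476.6 129.8 166.3] jig [  0.9 -72.7] toolx [ 0.002  0.001 -1.   ] jawang -82.26 Fjig 1.0 -0.7 -0.0 w 24.3 q [ 0.01  0.44 -0.52  1.98  0.31  0.79 -2.11]
[572.47628815  68.17298358] [573.87721243 139.01814864]
```

>>> play_rows(deltas=[[30, -20, 0, 0, 0, 0, 0], [35, -25, 0, 0, 0, 0, 0], [32, -22, -10, 0, 0, 0, 0], [0, 0, -35, 0, 0, 0, 0], [0, 0, -30, 0, 0, 0, 0], [0, 0, -15, 0, 0, 0, 0], [0, 0, 0, 0, 0, 0, 0]])

```text
clock: 9.18
position: [0.5724, 0.0628, 0.074]
tool_rot: [0.01, 1.569, -2.995]
force: [-0.2, 0.5, 0.6]
grip_width: 0.0001
```

```bash
python3 -c "
from fit import *
st()"
```

```text
t 9.18 pos [572.4  62.8  74. ] jig [80.3 13.2] toolx [-0.001 -0.    -1.   ] jawang -82.19 Fjig -0.6 -0.2 0.6 w 0.1 q [ 0.08  0.69 -0.42  1.83  0.41  0.71 -2.  ]
```

>>> play_rows(deltas=[[0.4, -3, -6, 0, 0, 0, 0], [0, 0, -9, 0, 0, 0, 0], [0, 0, -6, 0, 0, 0, 0], [0, 0, 0, 0, 0, 0, 0]])

```text
clock: 9.68
position: [0.5729, 0.0599, 0.053]
tool_rot: [-0.097, 1.57, -3.102]
force: [0.2, -0.2, 1.0]
grip_width: 0.0
```

>>> play_rows(deltas=[[4.9, 8.7, 0, 0, 0, 0, 0], [-1.1, 7.9, 0, 0, 0, 0, 0], [-4.6, 4.4, 0, 0, 0, 0, 0], [-3.8, 5.5, 0, 0, 0, 0, 0]])

```text
clock: 10.18
position: [0.5682, 0.0866, 0.0536]
tool_rot: [2.357, 1.571, -0.648]
force: [0.8, -0.9, 0.9]
grip_width: 0.0001
```

```bash
python3 -c "
from fit import *
st()"
```

```text
t 10.18 pos [568.2  86.6  53.6] jig [56.1 12.3] toolx [ 0. -0. -1.] jawang -82.2 Fjig 1.0 0.6 0.9 w 0.1 q [ 0.03  0.71 -0.4   1.84  0.43  0.67 -2.06]
```

>>> play_rows(deltas=[[-2.1, 7.8, 0, 0, 0, 0, 0], [-1.6, 7.9, 0, 0, 0, 0, 0], [2.4, 8.4, 0, 0, 0, 0, 0], [1.9, 8.3, 0, 0, 0, 0, 0], [3.9, 4.6, 0, 0, 0, 0, 0], [3.7, 4.5, 0, 0, 0, 0, 0], [0, 0, 0, 0, 0, 0, 0]])

```text
clock: 11.05
position: [0.5771, 0.1282, 0.0534]
tool_rot: [-2.3, 1.57, 0.978]
force: [-0.9, -0.6, 0.4]
grip_width: 0.0001
```

```bash
python3 - <<'E'
from fit import *
st()
im=vision.grab_frame("top")[:,:,::-1]
cv2.imwrite("pics/t6.png",im);a=cv2.resize(im[150:350,225:425],None,fx=2,fy=2)
s=vision.grab_frame("scene")[:,:,::-1];b=cv2.resize(s[150:350,260:460],None,fx=2,fy=2)
cv2.imwrite("pics/c6.png",np.hstack([a,b]))
E
```

```text
t 11.05 pos [577.1 128.2  53.4] jig [16.2 26.7] toolx [ 0.  0. -1.] jawang -82.2 Fjig 0.5 -1.0 0.4 w 0.1 q [-0.04  0.73 -0.4   1.8   0.42  0.69 -2.11]
```

View pics/c6.png

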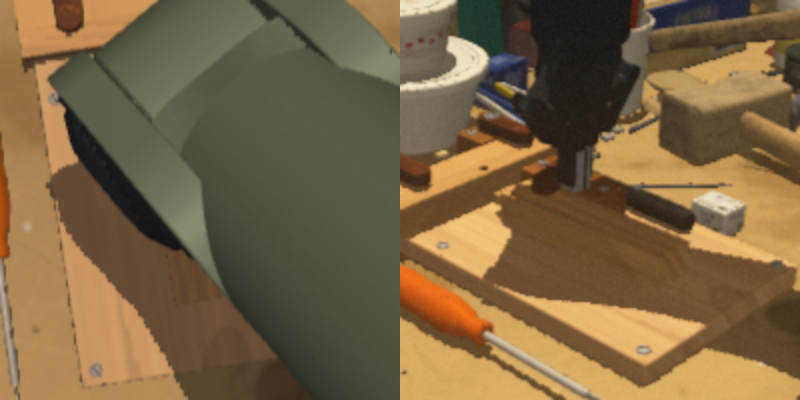

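>>> play_rows(deltas=[[3, 0.4, 0, 0, 0, 0, 0], [0, 0, 0, 0, 0, 0, 0], [-10, -1.4, 0, 0, 0, 0, 0], [0, 0, 40, 0, 0, 0, 0], [-35, -20, 40, 0, 0, 0, 0], [-35, -50, 30, 0, 0, 0, 0], [-35, -50, 0, 0, 0, 0, 0], [-35, -50, 0, 0, 0, 0, 0]])

```text
clock: 12.15
position: [0.4308, -0.0407, 0.1613]
tool_rot: [2.267, 1.57, -0.738]
force: [0.5, -0.8, -0.8]
grip_width: 0.0001
```

```bash
python3 - <<'E'
from fit import *
st()
im=vision.grab_frame("top")[:,:,::-1]
cv2.imwrite("pics/t7.png",im);crop(im,235,110,150,200,2.9,"pics/c7.png")
s=vision.grab_frame("scene")[:,:,::-1];cv2.imwrite("pics/s7.png",s)
E
```

```text
t 12.15 pos [430.8 -40.7 161.3] jig [ 163.6 -141.1] toolx [ 0.001 -0.001 -1.   ] jawang -82.21 Fjig 0.9 0.3 -0.8 w 0.1 q [ 0.37  0.36 -0.51  2.13  0.27  0.71 -1.75]
```

View pics/c7.png

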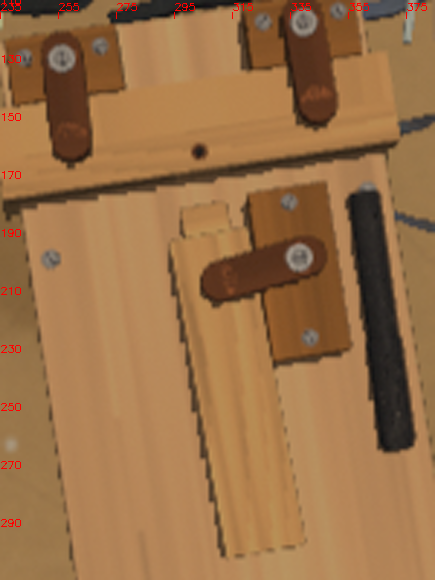

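The button lies almost square across the rail, and the rail is on the fence with its tenon short of the mortise. Now I'll quantify that.

```bash
python3 - <<'E'
from fit import *
C=lambda L:np.array(L,float)/2.9+[234.8,109.8]
j,r=fit([(20,90,48),(60,90,48),(60,5,48),(20,5,48),(40,53,65),(-100,105,46),(100,105,46)],C([(246,198),(327,182),(351,348),(274,363),(299,257),(3,203),(399,142)]),J)
print("jig",j,np.degrees(j[2]),r.round(1).tolist())
q,r=fit([(-20,80,46),(20,80,46),(20,-80,46),(-20,-80,46)],C([(170,240),(247,226),(305,543),(225,558)]),[520,140,-1.43])
print("rail",q,np.degrees(q[2]),r.round(1).tolist())
for jj in(j,J):
    c,s=np.cos(jj[2]),np.sin(jj[2]);R=np.array([[c,s],[-s,c]])
    print("rail in jig",R@(q[:2]-jj[:2]),np.degrees(q[2]-jj[2]))
    for e,z in(((201,284),.057),((204,277),.061)):
        d=R@(ray("top",C([e])[0],z)-ray("top",C([(299,257)])[0],.065))[:2]
        print("btn",d,np.degrees(np.arctan2(-d[1],-d[0])))
print("tail w",tf(q,[(0,-80,0)]))
E
```

```text
jig [547.77627137 139.72143964  -1.42609771] -81.7093798391158 [[-0.0, -1.2], [-0.5, -0.0], [0.7, 1.0], [-0.3, 0.2], [0.2, 0.5], [-0.2, -0.0], [0.2, -0.6]]
rail [542.25504071 138.83836339  -1.4083074 ] -80.69007036294045 [[-0.4, -0.1], [0.4, -0.1], [0.0, 0.2], [0.1, 0.0]]
rail in jig [ 0.07771811 -5.59086501] 1.0193094761753478
btn [-48.98712151  -4.89344873] 5.704497878313451
btn [-47.04716738  -2.05352455] 2.4992717307438665
rail in jig [ 0.88773464 -6.35415986] 1.5121845044787623
btn [-48.94321465  -5.314664  ] 6.1973729066168675
btn [-47.02776186  -2.45815705] 2.992146759047281
tail w [[463.30882512 125.89637575   0.        ]]
```

The button is about 4–5° short of square, and the rail's front end stands 1–2 mm off the fence. I'll first nudge the rail flat to the fence from its outer side, then finish the button.

>>> play_rows(deltas=[[24, 38, 0, 0, 0, 0, 0], [25, 40, 0, 0, 0, 0, 0], [25, 40, 0, 0, 0, 0, 0], [25, 40, 0, 0, 0, 0, 0], [25, 38, 0, 0, 0, 0, 0], [22, 34, -20, 0, 0, 0, 0], [0, 0, -40, 0, 0, 0, 0], [0, 0, -40, 0, 0, 0, 0]])

```text
clock: 13.25
position: [0.5781, 0.1915, 0.0598]
tool_rot: [-2.571, 1.571, 0.707]
force: [0.7, -0.1, 0.1]
grip_width: 0.0002
```

>>> play_rows(deltas=[[0, 0, -25, 0, 0, 0, 0], [0, 0, -8, 0, 0, 0, 0], [0, 0, 0, 0, 0, 0, 0]])

```text
clock: 13.62
position: [0.5785, 0.191, 0.0283]
tool_rot: [-1.177, 1.571, 2.101]
force: [-0.3, -0.7, 0.4]
grip_width: -0.0
```

```bash
python3 -c "
from fit import *
st()"
```

```text
t 13.62 pos [578.5 191.   28.3] jig [-45.9  36.6] toolx [-0.  0. -1.] jawang -82.2 Fjig 0.7 -0.4 0.4 w -0.0 q [-0.14  0.79 -0.4   1.76  0.46  0.69 -2.23]
```

Approach toward +x (jig) in small steps.

>>> play_rows(deltas=[[0.5, -4, 0, 0, 0, 0, 0], [0.5, -4, 0, 0, 0, 0, 0], [0.2, -1.5, 0, 0, 0, 0, 0], [0, 0, 0, 0, 0, 0, 0]])

```text
clock: 14.12
position: [0.58, 0.1812, 0.0283]
tool_rot: [-3.028, 1.57, 0.249]
force: [-0.4, -0.4, -0.2]
grip_width: 0.0
```

>>> play_rows(deltas=[[0.2, -1.5, 0, 0, 0, 0, 0], [0.1, -1, 0, 0, 0, 0, 0], [0, 0, 0, 0, 0, 0, 0]])

```text
clock: 14.5
position: [0.5801, 0.1788, 0.028]
tool_rot: [2.94, 1.571, -0.065]
force: [0.4, 0.1, -0.1]
grip_width: 0.0
```

>>> play_rows(deltas=[[0.1, -1, 0, 0, 0, 0, 0], [0, 0, 0, 0, 0, 0, 0]])

```text
clock: 14.75
position: [0.5802, 0.1781, 0.028]
tool_rot: [-1.736, 1.57, 1.541]
force: [0.2, 2.3, -0.5]
grip_width: -0.0001
```

>>> play_rows(deltas=[[0.1, -1, 0, 0, 0, 0, 0], [0, 0, 0, 0, 0, 0, 0]])

```text
clock: 15.0
position: [0.5802, 0.178, 0.0281]
tool_rot: [-1.834, 1.569, 1.444]
force: [-1.4, 7.4, -2.1]
grip_width: 0.0
```

>>> play_rows(deltas=[[-1, 8, 0, 0, 0, 0, 0], [0, 0, 30, 0, 0, 0, 0], [0, 0, 30, 0, 0, 0, 0], [-5, -28, 0, 0, 0, 0, 0], [-4.5, -29, 0, 0, 0, 0, 0], [0, 0, -25, 0, 0, 0, 0], [0, 0, -10, 0, 0, 0, 0], [0, 0, 0, 0, 0, 0, 0]])

```text
clock: 16.0
position: [0.5694, 0.1284, 0.0526]
tool_rot: [0.016, 1.57, -2.989]
force: [-0.2, 0.3, -0.3]
grip_width: 0.0002
```

```bash
python3 -c "
from fit import *
st()"
```

```text
t 16.0 pos [569.4 128.4  52.6] jig [15.  19.2] toolx [-0.001 -0.    -1.   ] jawang -82.16 Fjig -0.4 -0.2 -0.3 w 0.2 q [-0.03  0.73 -0.42  1.82  0.44  0.69 -2.14]
```

>>> play_rows(deltas=[[5, 0.7, 0, 0, 0, 0, 0], [4, 0.5, 0, 0, 0, 0, 0], [2, 0.3, 0, 0, 0, 0, 0], [1.8, 0.2, 0, 0, 0, 0, 0], [0, 0, 0, 0, 0, 0, 0]])

```text
clock: 16.62
position: [0.5827, 0.1296, 0.0531]
tool_rot: [-2.712, 1.571, 0.565]
force: [-0.0, -0.2, -0.3]
grip_width: 0.0001
```

>>> play_rows(deltas=[[-10, -1.4, 0, 0, 0, 0, 0], [0, 0, 40, 0, 0, 0, 0], [-35, -20, 40, 0, 0, 0, 0], [-35, -50, 30, 0, 0, 0, 0], [-35, -50, 0, 0, 0, 0, 0], [-30, -50, 0, 0, 0, 0, 0]])

```text
clock: 17.38
position: [0.4385, -0.0393, 0.1609]
tool_rot: [2.027, 1.57, -0.978]
force: [2.2, -0.9, -0.1]
grip_width: 0.0001
```

```bash
python3 - <<'E'
from fit import *
st()
im=vision.grab_frame("top")[:,:,::-1]
cv2.imwrite("pics/t8.png",im);crop(im,235,110,150,200,2.9,"pics/c8.png")
E
```

```text
t 17.38 pos [438.5 -39.3 160.9] jig [ 163.3 -133.3] toolx [ 0.001 -0.001 -1.   ] jawang -82.2 Fjig 1.2 2.1 -0.1 w 0.1 q [ 0.38  0.38 -0.53  2.12  0.29  0.72 -1.77]
```

View pics/c8.png

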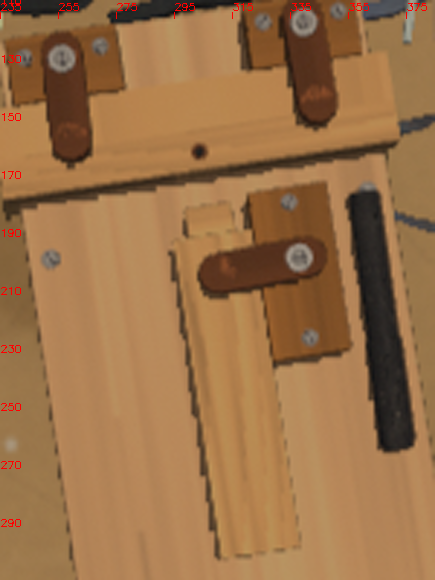

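```bash
python3 - <<'E'
from fit import *
C=lambda L:np.array(L,float)/2.9+[234.8,109.8]
q,r=fit([(-20,80,46),(20,80,46),(20,-80,46),(-20,-80,46)],C([(174,240),(251,228),(299,548),(219,559)]),[520,140,-1.43])
print("rail",q,np.degrees(q[2]),r.round(1).tolist(),w2j(q),"tail",tf(q,[(0,-80,0)])[0])
for f in("t7","t8"):
    im=cv2.imread(f"pics/{f}.png")[180:230,295:360].astype(int)
    b,g,rr=im[...,0],im[...,1],im[...,2]
    best=[]
    m=((rr<125)&(rr>60)&(g<62)).astype(np.uint8)
    for jj in(J,np.array([547.78,139.72,-1.4261])):
      res=[]
      for th in np.radians(np.arange(-10,15,.5)):
       for dx in(-2,-1,0,1,2):
        for dy in(-2,-1,0,1,2):
          u=np.array([-np.cos(th),-np.sin(th)]);a=np.linspace(0,2*np.pi,40)
          circ=10*np.c_[np.cos(a),np.sin(a)]
          o=np.r_[circ+u*40+[40+dx,53+dy],circ-u*4+[40+dx,53+dy]]
          P=np.r_[np.c_[o,np.full(80,61)],np.c_[o,np.full(80,49)]]
          px=proj("top",tf(jj,P))-[295,180]
          k=np.zeros_like(m);cv2.fillConvexPoly(k,cv2.convexHull((px*16).round().astype(np.int32)),1,shift=4)
          res.append(((k&m).sum()/(k|m).sum(),np.degrees(th),dx,dy))
      print(f,m.sum(),sorted(res)[-3:])
E
```

```text
rail [541.27651576 139.3404946   -1.44020997] -82.51795273048764 [[-0.5, -0.2], [0.5, 0.0], [0.0, -0.1], [-0.0, 0.2]] [ 0.25748363 -7.25550912] tail [461.95765888 128.92325203   0.        ]
t7 576 [(np.float64(0.6952380952380952), np.float64(8.5), 0, 0), (np.float64(0.6976744186046512), np.float64(7.499999999999999), 0, 0), (np.float64(0.7), np.float64(8.0), 0, 0)]
t7 576 [(np.float64(0.6949384404924761), np.float64(8.5), -1, 1), (np.float64(0.6953551912568307), np.float64(10.0), -1, 1), (np.float64(0.6979310344827586), np.float64(9.5), 0, 1)]Traceback (most recent call last):
  File "<stdin>", line 19, in <module>
  File "h.py", line 8, in proj
    i=vision.camera_info(n)
ValueError: time passes only in moves, steps and waits
```

```bash
python3 - <<'E'
import h
from h import *
i0=vision.camera_info("top");h.vision=type("V",(),{"camera_info":staticmethod(lambda n:i0)})
import fit;from fit import *
import fit as F
T={f:cv2.imread(f"pics/{f}.png").astype(int) for f in("t0","t7","t8") if f!="t0"};T["t0"]=cv2.imread("pics/top0.png").astype(int)
print("btn",T["t8"][203,315:330:3].tolist(),"fence",T["t8"][185,330],T["t8"][218,340],"rail",T["t8"][250,320])
for f in("t7","t8"):
    im=T[f][180:230,295:360]
    m=(im[...,2]<118).astype(np.uint8);m[:8]=0
    n,l,s,_=cv2.connectedComponentsWithStats(((im[...,2]<122)&(im[...,2]-im[...,0]>35)).astype(np.uint8))
    k=1+np.argmax(s[1:,4]);m=(l==k).astype(np.uint8)
    m=cv2.morphologyEx(m,cv2.MORPH_CLOSE,np.ones((9,9)));m=cv2.morphologyEx(m,cv2.MORPH_OPEN,np.ones((5,5),np.uint8))
    for r in m[8:40:2]: print("".join(".#"[v] for v in r))
    res=[]
    for th in np.radians(np.arange(-10,15,1.)):
       for dx in(-2,0,2):
        for dy in(-3,-1.5,0,1.5,3):
          u=np.array([-np.cos(th),-np.sin(th)]);a=np.linspace(0,2*np.pi,30)
          circ=10*np.c_[np.cos(a),np.sin(a)]
          o=np.r_[circ+u*40+[40+dx,53+dy],circ-u*4+[40+dx,53+dy]]
          px=proj("top",tf(J,np.r_[np.c_[o,np.full(60,61)],np.c_[o,np.full(60,49)]]))-[295,180]
          kk=np.zeros_like(m);cv2.fillConvexPoly(kk,cv2.convexHull((px*16).round().astype(np.int32)),1,shift=4)
          res.append((round((kk&m).sum()/(kk|m).sum(),3),round(np.degrees(th),1),dx,dy))
    print(f,m.sum(),sorted(res)[-4:])
E
```

```text
btn [[33, 61, 107], [29, 50, 86], [28, 50, 87], [31, 52, 90], [28, 51, 91]] fence [ 41  82 130] [ 40  82 128] rail [ 82 139 184]
............................................#####................
............................................#####................
......................................#############..............
.........................###########################.............
.........................############################............
.....................################################............
..............#######################################............
...........#########################################.............
..........#########################################..............
.........##########################################..............
.........##########################################..............
.........#######################.................................
..........######################.................................
.................................................................
...............................................
[... 817 characters left out ...]
####################################..............
.........##########################################..............
.........##########################################..............
..........#####################..................................
............#######..............................................
.................................................................
.................................................................
.................................................................
t8 731 [(np.float64(0.866), np.float64(2.0), 0, 0), (np.float64(0.873), np.float64(5.0), 0, 1.5), (np.float64(0.874), np.float64(6.0), 0, 1.5), (np.float64(0.878), np.float64(3.0), 0, 0)]
```

The button is square within about 1–2°: the template fit is biased by shadow, but the arm-tip geometry gives about 0°. The rail is flat on the fence (x 0.3 mm, 0.3° off). Now I'll go behind the tail.

>>> play_rows(deltas=[[0, 40, 0, 0, 0, 0, 0], [1, 42, 0, 0, 0, 0, 0], [1, 42, -10, 0, 0, 0, 0], [1, 40, -30, 0, 0, 0, 0], [0, 0, -40, 0, 0, 0, 0], [0, 0, -35, 0, 0, 0, 0], [0, 0, -15, 0, 0, 0, 0], [0, 0, 0, 0, 0, 0, 0]])

```text
clock: 18.42
position: [0.443, 0.1262, 0.0305]
tool_rot: [0.252, 1.57, -2.753]
force: [-0.0, -0.4, 0.8]
grip_width: -0.0005
```

```bash
python3 -c "
from fit import *
st()"
```

```text
t 18.43 pos [443.  126.2  30.5] jig [  -0.  -106.4] toolx [-0.001 -0.    -1.   ] jawang -82.19 Fjig 0.4 -0.1 0.8 w -0.5 q [-0.11  0.64 -0.39  2.14  0.54  0.45 -2.35]
```

>>> play_rows(deltas=[[0.3, -2.5, -4, 0, 0, 0, 0], [3, 0.4, 0, 0, 0, 0, 0], [3, 0.4, 0, 0, 0, 0, 0], [3, 0.4, 0, 0, 0, 0, 0], [3, 0.4, 0, 0, 0, 0, 0], [0, 0, 0, 0, 0, 0, 0]])

```text
clock: 19.18
position: [0.456, 0.1254, 0.0266]
tool_rot: [-2.561, 1.571, 0.716]
force: [-0.1, -0.5, 0.2]
grip_width: 0.0001
```

>>> play_rows(deltas=[[3, 0.4, 0, 0, 0, 0, 0], [3, 0.4, 0, 0, 0, 0, 0], [2, 0.3, 0, 0, 0, 0, 0], [0, 0, 0, 0, 0, 0, 0]])

```text
clock: 19.68
position: [0.4639, 0.1265, 0.0266]
tool_rot: [-1.907, 1.571, 1.371]
force: [-0.3, -0.2, -0.5]
grip_width: 0.0001
```

>>> play_rows(deltas=[[2, 0.3, 0, 0, 0, 0, 0], [2, 0.3, 0, 0, 0, 0, 0], [0, 0, 0, 0, 0, 0, 0]])

```text
clock: 20.05
position: [0.4679, 0.1271, 0.0266]
tool_rot: [-2.45, 1.571, 0.828]
force: [-0.3, 0.2, 0.4]
grip_width: -0.0
```

```bash
python3 -c "
from fit import *
st()"
```

```text
t 20.05 pos [467.9 127.1  26.6] jig [  2.5 -81.6] toolx [ 0.  0. -1.] jawang -82.21 Fjig -0.2 -0.3 0.4 w -0.0 q [-0.09  0.67 -0.39  2.08  0.53  0.48 -2.32]
```

>>> play_rows(deltas=[[2, 0.3, 0, 0, 0, 0, 0], [2, 0.3, 0, 0, 0, 0, 0], [0, 0, 0, 0, 0, 0, 0]])

```text
clock: 20.42
position: [0.4719, 0.1276, 0.0266]
tool_rot: [-2.564, 1.571, 0.713]
force: [0.7, -0.6, 0.3]
grip_width: 0.0001
```

>>> play_rows(deltas=[[2, 0.3, 0, 0, 0, 0, 0], [2, 0.3, 0, 0, 0, 0, 0], [0, 0, 0, 0, 0, 0, 0]])

```text
clock: 20.8
position: [0.4759, 0.1282, 0.0266]
tool_rot: [-2.569, 1.571, 0.708]
force: [-0.5, -1.0, -0.6]
grip_width: 0.0
```

>>> play_rows(deltas=[[2, 0.3, 0, 0, 0, 0, 0], [1, 0.1, 0, 0, 0, 0, 0], [0, 0, 0, 0, 0, 0, 0]])

```text
clock: 21.18
position: [0.4788, 0.1286, 0.0266]
tool_rot: [-2.318, 1.571, 0.96]
force: [0.2, 1.1, 0.0]
grip_width: 0.0001
```

>>> play_rows(deltas=[[1, 0.1, 0, 0, 0, 0, 0], [1, 0.1, 0, 0, 0, 0, 0], [0, 0, 0, 0, 0, 0, 0]])

```text
clock: 21.55
position: [0.4809, 0.1288, 0.0266]
tool_rot: [-2.869, 1.571, 0.408]
force: [-0.6, -0.5, 0.1]
grip_width: -0.0
```

>>> play_rows(deltas=[[1, 0.1, 0, 0, 0, 0, 0], [0, 0, 0, 0, 0, 0, 0]])

```text
clock: 21.8
position: [0.4818, 0.1289, 0.0266]
tool_rot: [-2.466, 1.571, 0.812]
force: [-0.6, 1.0, 0.7]
grip_width: 0.0002
```

>>> play_rows(deltas=[[0.7, 0.1, 0, 0, 0, 0, 0], [0, 0, 0, 0, 0, 0, 0]])

```text
clock: 22.05
position: [0.4825, 0.129, 0.0266]
tool_rot: [-1.06, 1.571, 2.218]
force: [-0.4, -0.6, 0.2]
grip_width: 0.0005
```

>>> play_rows(deltas=[[0.7, 0.1, 0, 0, 0, 0, 0], [0, 0, 0, 0, 0, 0, 0]])

```text
clock: 22.3
position: [0.4832, 0.1291, 0.0266]
tool_rot: [-2.445, 1.571, 0.833]
force: [1.0, 0.3, 0.2]
grip_width: -0.0001
```

>>> play_rows(deltas=[[0.7, 0.1, 0, 0, 0, 0, 0], [0, 0, 0, 0, 0, 0, 0]])

```text
clock: 22.55
position: [0.4839, 0.1292, 0.0266]
tool_rot: [-2.489, 1.571, 0.789]
force: [-0.8, 0.0, -0.9]
grip_width: 0.0001
```

>>> play_rows(deltas=[[0.7, 0.1, 0, 0, 0, 0, 0], [0, 0, 0, 0, 0, 0, 0]])

```text
clock: 22.8
position: [0.4846, 0.1293, 0.0266]
tool_rot: [-2.609, 1.571, 0.669]
force: [0.6, -0.4, -0.4]
grip_width: 0.0005
```

>>> play_rows(deltas=[[0.7, 0.1, 0, 0, 0, 0, 0], [0, 0, 0, 0, 0, 0, 0]])

```text
clock: 23.05
position: [0.485, 0.1293, 0.0265]
tool_rot: [0.295, 1.57, -2.711]
force: [-3.2, -1.1, 0.7]
grip_width: -0.0
```

>>> play_rows(deltas=[[0.7, 0.1, 0, 0, 0, 0, 0], [0, 0, 0, 0, 0, 0, 0]])

```text
clock: 23.3
position: [0.485, 0.1293, 0.0264]
tool_rot: [0.277, 1.569, -2.728]
force: [-6.6, -1.2, 3.7]
grip_width: -0.0002
```

>>> play_rows(deltas=[[0.8, 0.1, 0, 0, 0, 0, 0], [0, 0, 0, 0, 0, 0, 0]])

```text
clock: 23.55
position: [0.485, 0.1292, 0.0262]
tool_rot: [0.265, 1.567, -2.74]
force: [-12.1, -1.2, 4.5]
grip_width: 0.0001
```

>>> play_rows(deltas=[[0.7, 0.1, 0, 0, 0, 0, 0], [0, 0, 0, 0, 0, 0, 0], [0, 0, 0, 0, 0, 0, 0]])

```text
clock: 23.92
position: [0.4851, 0.1291, 0.0261]
tool_rot: [0.267, 1.566, -2.739]
force: [-15.6, -0.5, 5.9]
grip_width: 0.0002
```

```bash
python3 - <<'E'
from fit import *
st()
t=vision.grab_frame("top")[:,:,::-1];s=vision.grab_frame("scene")[:,:,::-1]
cv2.imwrite("pics/t9.png",t);cv2.imwrite("pics/s9.png",s)
cv2.imwrite("pics/c9.png",np.hstack([cv2.resize(t[140:290,270:390],(400,500)),cv2.resize(s[190:315,270:370],(400,500))]))
for _ in range(3): st()
E
```

```text
t 23.93 pos [485.1 129.1  26.1] jig [  2.7 -64.3] toolx [-0.004 -0.002 -1.   ] jawang -82.18 Fjig -1.6 -15.5 5.9 w 0.2 q [-0.08  0.69 -0.4   2.04  0.52  0.52 -2.3 ]
t 24.02 pos [485.  129.1  26.1] jig [  2.7 -64.4] toolx [-0.004 -0.002 -1.   ] jawang -82.18 Fjig -1.3 -15.0 5.6 w 0.3 q [-0.08  0.69 -0.4   2.04  0.52  0.52 -2.3 ]
t 24.02 pos [485.  129.1  26.1] jig [  2.7 -64.4] toolx [-0.004 -0.002 -1.   ] jawang -82.18 Fjig -1.3 -15.0 5.6 w 0.3 q [-0.08  0.69 -0.4   2.04  0.52  0.52 -2.3 ]
t 24.02 pos [485.  129.1  26.1] jig [  2.7 -64.4] toolx [-0.004 -0.002 -1.   ] jawang -82.18 Fjig -1.3 -15.0 5.6 w 0.3 q [-0.08  0.69 -0.4   2.04  0.52  0.52 -2.3 ]
```

View pics/c9.png

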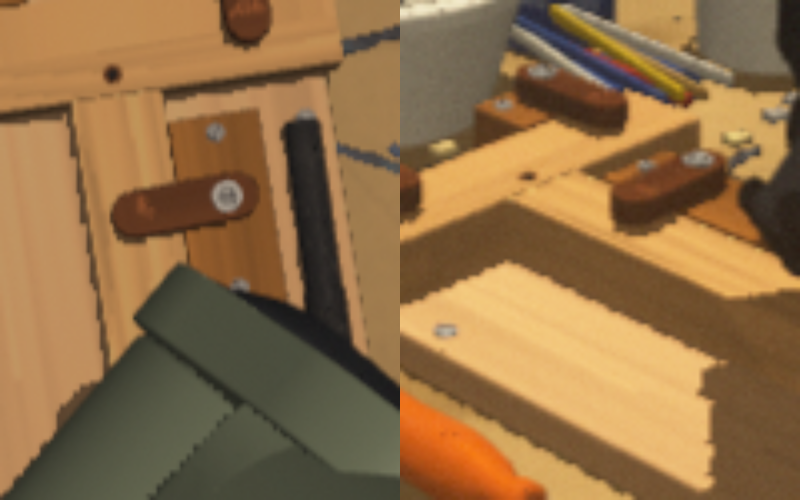

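The shoulder is closed against the stile (top view, about (115,90)) and the button lies square across the rail at (185,205). I'll check that the push stays steady, then hand in.

>>> play_rows(deltas=[[0, 0, 0, 0, 0, 0, 0], [0, 0, 0, 0, 0, 0, 0], [0, 0, 0, 0, 0, 0, 0], [0, 0, 0, 0, 0, 0, 0], [0, 0, 0, 0, 0, 0, 0], [0, 0, 0, 0, 0, 0, 0], [0, 0, 0, 0, 0, 0, 0], [0, 0, 0, 0, 0, 0, 0]])

```text
clock: 25.02
position: [0.485, 0.1291, 0.0261]
tool_rot: [0.28, 1.566, -2.725]
force: [-15.7, -0.3, 5.6]
grip_width: -0.0001
```

```bash
python3 -c "
from fit import *
st()
from workcell import workorder
print(workorder.job_done())
st()"
```

```text
t 25.02 pos [485.  129.1  26.1] jig [  2.8 -64.4] toolx [-0.004 -0.002 -1.   ] jawang -82.18 Fjig -1.8 -15.6 5.6 w -0.1 q [-0.08  0.69 -0.4   2.04  0.52  0.52 -2.3 ]
the job is handed in; nothing more can be done
None
the job is handed in; nothing more can be done
```

The job is handed in at about 25 s, with the arm still pressing the rail against the stile at about 15.5 N.

**What I did:**
- I gripped the rail, turned it and laid it along the fence, then nudged its front end flat with the shut fingers.
- I swung the turnbutton across the rail. The first swing left it about 5° short; a second push, made after the rail was nudged flat, squared it.
- I pushed on the rail's tail with the shut fingers until the shoulder stopped against the stile, and kept the push on.

**Last checks:**
- **Joint:** in the last picture the shoulder is closed against the stile. The rail stopped within about 2 mm of the depth I expected for a shut joint.
- **Push:** it read 15.0 to 15.6 N over the last second, with the arm still.
- **Turnbutton:** the arm-tip reading gives about 0°, while an outline fit, which shadows bias, gave about 3°. I judge it square within 1–2°.
- **Fence:** I measured the rail as straight to within about 0.5°. The last picture may still show a gap of about 1 mm between rail and fence, which is near the limit of what I can measure.
- **Side effect:** the fingers also measure about 6 N upward where they press on the tail.
- **Other items:** I never touched the marker, screwdriver or box. The marker, and the part of the screwdriver in view, look unmoved in the last picture; the box was outside it.

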